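Tighten the torch coupling on the goldsmith's bench

ROBOT

A 6-joint arm with a two-finger parallel gripper is mounted at the origin on the work surface. World frame = base frame: x ahead of the robot, y to its left, z up, the work surface at z = 0. Lengths are in m, angles in rad, forces in N, time in s.
With the tool pointing down it reaches from about 0.3 to 0.75 m from the base axis. Payload 8.5 kg.
Tool frame: the origin (TCP) lies on the mounting face of the last link; the fingertips stand 173 mm ahead of it and the grasp point (between the pads) lies 155 mm ahead of it; z points along the fingers, y is the line along which they close (so a half turn about z gives the same grasp; the last joint's range is limited). The gripper opens to 85 mm and grips with 20 to 120 N. Pads are 22 mm wide; open, the fingers measure 114 mm over their backs; the gripper's body (76 mm by 85 mm) begins 54 mm behind the grasp point. The pads swing forward as they close: fully open they stand 13 mm farther back than shut.
Start: joints at [-1.538, 0.381, 1.297, -0, 1.464, -0.215], TCP at [0.135, -0.533, 0.405] pointing down, gripper open.
Joint ranges: [-3.11, 3.11], [-0.89, 2.33], [0.22, 2.48], [-1.42, 4.56], [0.17, 2.85], [-2.88, 2.88]. Speed limits (rad/s): [2.39, 2.39, 3.14, 3.14, 3.14, 3.14].

INTERFACE

Orientations are given as a 3x3 rotation matrix whose columns are the frame's x, y, z axes.
In Python, from bench import arm gives the robot as it stands.
- The arm moves only by the shell command python3 -m handwheel 'ROWS' [FORCE]. ROWS is JSON, a list of rows, each an object with "dp": the shift along the world's x, y, z as a fraction of full scale, a list of three; "turn": the turn, a rotation vector about the world's x, y, z as a fraction of full scale, a list of three; "jaw": the opening, from 0 (shut) to 1 (fully open). A call has 1 to 12 rows; each row is the pose to reach, as a shift and turn from the pose commanded when the call began; what a row does not reach only later rows make up. Full scale, the value 1, is 0.1 m for a shift and 45 degrees for a turn. A row lasts 1/10 s, in which the tool goes at most 50 mm and 8.59 degrees, less where a joint would pass 70% of its speed; a pose out of reach is approached as far as the arm can. A call with a number of a shift or a turn outside -1 to 1 is refused whole. A call with a gripper value outside its range is refused whole. The fingers move at their own pace and stop on an object; FORCE is the grip in N (left out, the last holds). Time passes only in rows, so rows that repeat a pose let the fingers close. It gives the time, the measured TCP pose, the force, the opening and the grip force at its end, in the units of the state.
- arm.read_state(): the state, without advancing time (a new reading comes with each control period).
- arm.grab_frame(name): name is "side" or "top" or "wrist"; returns the picture (384x512x3 uint8, blue, green, red); there is no depth.
- arm.calibration(name): a dict with "intrinsics" (3x3 intrinsics, pixels), "camera_from_world" (4x4, takes a point from world to camera coordinates); the wrist camera has in their place "T_tool_cam" (4x4, takes a point from camera to tool coordinates, whose origin is the TCP and whose axes are the flange's). Camera axes: x right, y down, z forward; pixel columns grow to the right and rows downward; lengths in m; the calibration is good to about 2 mm. A picture is of the moment at which its call begins: read the wrist's pose just before it. calibration takes no time and is no camera call.
- arm.job_done(): hands the job in; it is judged then, once.
Trained networks look in the newest picture that a camera, given by its name, has taken for a name from the list of things; names that differ only in an ending like _2 or _b are one class to them, and where a whole thing is asked for, a point or a joint stands for the part that bears it (a point fixed in the world has none). Each returns a list of dicts, best first, with "score" (0 to 1); they miss things now and then, are a little off and sometimes report something else, mostly with a low value. They report only what shows in the picture. A call takes as long as a camera call. They do not tell look-alikes from the thing itself.
- arm.search_frame(camera, name): "extent" ([left, top, width, height] in pixels, round what is visible of it).
- arm.masks_of(camera, name): "region" (384x512 bool, what is visible of it) and "extent" ([left, top, width, height] in pixels, round what is visible of it).
- arm.spot_point(camera, name): "location" ([column, row] in pixels: a listed point, or the origin of a listed thing).
The state is a dict: "time_s": time; "joints": joint angles; "joint_velocities": joint speeds; "effort": joint torques, N m; "tool_pos": TCP position; "tcp_rot": TCP orientation; "wrist_force": force on the tool from outside, world axes, zero at the start; "wrist_torque": the same for the moment, N m; "opening": finger opening in m; "grasp_force": force on a finger pad.
Only numpy, scipy, OpenCV 4.12 (cv2) and the standard library are available. Lean on these libraries where they do the work, as an engineer would, in place of code of your own. Each camera call takes 0.05 s, during which the arm holds its last target. There are 200 camera calls.

TASK

On the stand that carries a steel ring wrench, turn the big brass hex coupling nut at the top clockwise (seen from above) with the fingers until it is fully home. Then swing that stand's wrench, which sits on the lock nut below, clockwise until it is fully home against its stop pin, and let go.

Things in the scene. Friction and masses are not known exactly. Their poses are not given: they have to be found in the camera images.
- coupling_nut (a joint): Clockwise turn (from above), rad, of the brass hex nut on top of the torch stand, the only stand with a wrench: 0 to 1.4, a hard stop = fully home; starts at 0.1 to 0.6. Friction (0.12 N m) holds it; it never rises or sinks. Home, the dark rib on its top lines up with the fixed pointer on the barb. Two other brass stands are bystanders: one with a like nut, no wrench; one with a black handwheel.
- nut_grip (a point): On the nut's upright axis, 78 mm above the bench, the height to grip; turns with the nut: z up, x square to a pair of flats (others every 60 degrees). Hex 40 mm across flats, 46 across corners, 62 to 88 mm high; above it a 39 mm round collar to 92 mm and a fixed hose barb, 16 mm thick, to 110 mm. The stand is screwed down; its round foot is 110 mm wide, 10 mm high.
- lock_wrench (a joint): Clockwise turn (from above), rad, of the steel ring wrench together with the lock nut it sits on: 0 to 1.0, where the handle meets a 10 mm stop pin (52 mm high, 44 mm from the axis) and is fully home; starts at 0 to 0.25. Friction (0.25 N m) holds it. It turns on the coupling nut's upright axis but independently of that nut, and cannot be lifted off.
- wrench_grip (a point): Middle of the wrench's flat handle, 95 mm out from the upright axis, 36 mm above the bench; moves with it: x points outward along the handle, z up. The handle is 16 mm wide, 10 mm thick (31 to 41 mm high), level, and ends in a 24 mm round eye, 134 mm from the axis. Below the grip point is bare bench.
Things that resemble listed ones, but are neither listed nor needed, are in the scene too. Leave any turquoise look-alike of the part that bears coupling_nut alone.

How it is judged:
By the outcome, as a careful person would: the job done as asked, in the order asked, and still so for the second after the job is handed in, with the robot touching nothing.
It also fails if it takes over 45 s, if anything falls off the work surface, if the arm or the gripper's body presses on something with over 40 N, if the wrist force passes 120 N, or if a joint passes its speed limit or range.

## Working session

There is one attempt and no reset: what is moved stays moved. The work goes in short steps, Python scripts to look and compute and a shell command to move; the robot and the scene stay as the last step left them, time stands still between calls to the robot, and variables do not carry over. Pictures are saved under pics/ and viewed, at most 10 in all, crops included, and the job is handed in when it is done.

```bash
mkdir -p pics; ls
cat > h.py <<'E'
import numpy as np, cv2
from bench import arm
def cam(name):
    c=arm.calibration(name); K=np.array(c["intrinsics"])
    if name=="wrist":
        s=arm.read_state(); T=np.eye(4); T[:3,:3]=s["tcp_rot"]; T[:3,3]=s["tool_pos"]
        M=np.linalg.inv(T@np.array(c["T_tool_cam"]))
    else: M=np.array(c["camera_from_world"])
    return K@M[:3]
def tri(Ps,uvs):
    A=[]
    for P,(u,v) in zip(Ps,uvs): A+= [u*P[2]-P[0], v*P[2]-P[1]]
    X=np.linalg.svd(np.array(A))[2][-1]; return X[:3]/X[3]
def proj(P,X):
    q=P@np.append(X,1); return q[:2]/q[2]
def onz(P,uv,z):
    u,v=uv; A=np.array([u*P[2]-P[0], v*P[2]-P[1]])
    return np.append(np.linalg.solve(A[:,:2],-A[:,2]*z-A[:,3]),z)
E
python3 - <<'E'
from h import *
for n in("top","side","wrist"):
    P=cam(n); im=arm.grab_frame(n); cv2.imwrite(f"pics/{n}0.png",im); np.save(f"pics/{n}0.npy",P)
    for nm in("coupling_nut","lock_wrench"): print(n,nm,[(d["extent"],round(d["score"],2)) for d in arm.search_frame(n,nm)])
    for nm in("nut_grip","wrench_grip"): print(n,nm,[(d["location"],round(d["score"],2)) for d in arm.spot_point(n,nm)])
a=[cv2.imread(f"pics/{n}0.png") for n in("top","side","wrist")]
b=np.vstack([np.hstack(a[:2]),np.hstack([a[2],0*a[2]])])
cv2.imwrite("pics/all0.png",cv2.resize(b,(800,600),interpolation=cv2.INTER_AREA))
E
```

```text
pics
top coupling_nut [([345.1, 248.0, 21.5, 21.0], 0.8), ([90.1, 192.8, 27.7, 17.7], 0.65)]
top lock_wrench [([343.2, 244.9, 30.3, 80.6], 0.86), ([104.9, 191.2, 18.7, 75.3], 0.62)]
top nut_grip [([358.2, 261.0], 0.92), ([101.5, 199.5], 0.83)]
top wrench_grip [([116.0, 248.8], 0.85), ([364.2, 306.1], 0.81)]
side coupling_nut [([139.4, 232.1, 18.0, 21.3], 0.72)]
side lock_wrench [([353.3, 191.2, 29.2, 14.8], 0.75), ([140.8, 247.0, 53.9, 38.4], 0.66)]
side nut_grip [([144.6, 242.0], 0.63)]
side wrench_grip [([178.6, 275.7], 0.96), ([368.5, 199.1], 0.47)]
wrist coupling_nut []
wrist lock_wrench [([18.2, 1.1, 24.4, 6.3], 0.73)]
wrist nut_grip []
wrist wrench_grip []
```

View pics/all0.png

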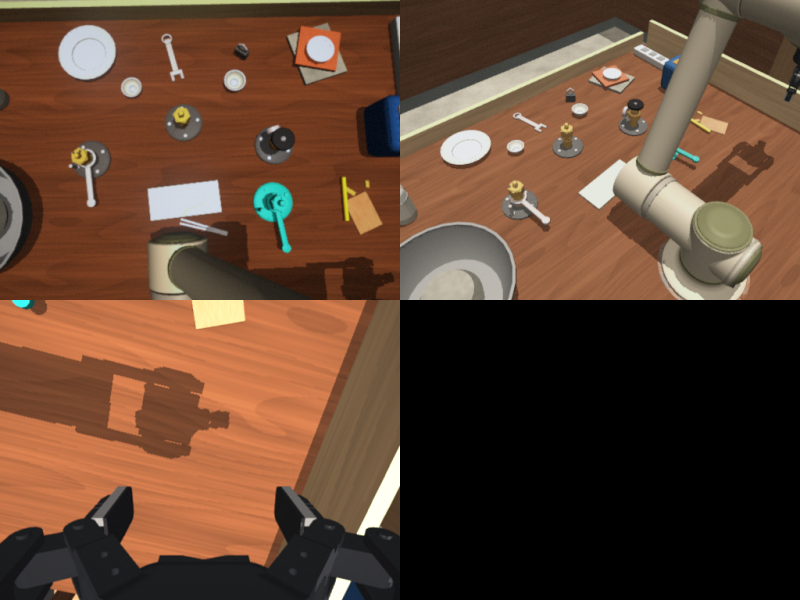

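The composite shows four candidate stands. Top-camera pixels:
- (105,200): brass nut with a steel ring wrench pointing toward (116,250).
- (235,152): brass nut, no wrench.
- (355,180): black handwheel.
- (350,260): turquoise look-alike.

Only the first fits the description. I'll confirm it in a crop and triangulate.

Run:
```python
from h import *
Pt,Ps=np.load("pics/top0.npy"),np.load("pics/side0.npy")
n=tri([Pt,Ps],[(101.5,199.5),(144.6,242)]); w=tri([Pt,Ps],[(116,248.8),(178.6,275.7)])
print(n,w,np.hypot(*(w-n)[:2]),np.degrees(np.arctan2(*(w-n)[1::-1])))
print(proj(Pt,n),proj(Ps,n),proj(Pt,w),proj(Ps,w),np.hypot(*n[:2]),np.hypot(*w[:2]))
# world axes in top image
print(onz(Pt,(256,192),0),onz(Pt,(356,192),0),onz(Pt,(256,292),0))
a=cv2.imread("pics/top0.png")[170:275,75:175]; b=cv2.imread("pics/side0.png")[220:300,120:220]
cv2.imwrite("pics/crop0.png",np.hstack([cv2.resize(a,(400,420),interpolation=2),cv2.resize(b,(400,420),interpolation=2)]))
s=arm.read_state(); print(s["time_s"],s["tool_pos"],s["tcp_rot"],s["wrist_force"])
print(arm.calibration("wrist"))
```

```text
[0.49867671 0.27127116 0.07773597] [0.39726959 0.25281634 0.0387847 ] 0.10307271459593605 -169.68576620396854
[100.45560431 198.33694439] [145.56539492 242.34368681] [115.16882152 247.90342998] [179.40344511 275.91300013] 0.5676852170331211 0.4708919509686302
[ 0.51586567 -0.04749713  0.        ] [ 0.51104781 -0.27346805  0.        ] [ 0.29524229 -0.04310207  0.        ]
0.75 [ 0.13487803 -0.53317428  0.40471213] [[ 9.69470210e-01  2.45209117e-01  1.00925229e-05]
 [ 2.45209117e-01 -9.69470210e-01  2.81394755e-05]
 [ 1.66844562e-05 -2.48056046e-05 -1.00000000e+00]] [-0.25456853  0.36441839  0.35890888]
{'intrinsics': array([[303.62978712,   0.        , 260.67979912],
       [  0.        , 303.62978712, 190.95928343],
       [  0.        ,   0.        ,   1.        ]]), 'T_tool_cam': array([[-1.02226934e-03, -9.63660435e-01, -2.67128286e-01,
         6.83823540e-02],
       [ 9.99999461e-01, -1.03321433e-03, -9.95814537e-05,
        -2.63331178e-05],
       [-1.80038066e-04, -2.67128244e-01,  9.63660972e-01,
         3.12775605e-02],
       [ 0.00000000e+00,  0.00000000e+00,  0.00000000e+00,
         1.00000000e+00]])}
```

View pics/crop0.png

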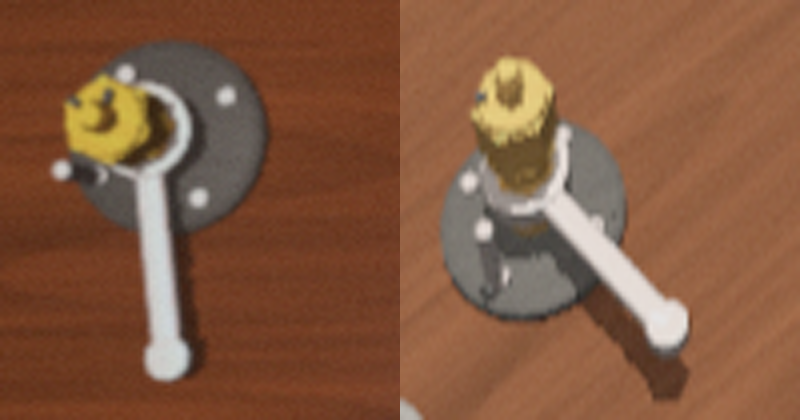

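Crop confirms it: brass nut and barb with a steel wrench, the stop pin on the clockwise side (top crop 60,170). Measured heights (78 and 39 mm) and radius (103 against 95 mm) agree with the text. Moving over the stand.

```bash
python3 -m handwheel '[{"dp":[0.2,0.5,0],"turn":[0,0,0],"jaw":1},{"dp":[0.4,1,0],"turn":[0,0,0],"jaw":1},{"dp":[0.4,1,0],"turn":[0,0,0],"jaw":1}]' 60
python3 -m handwheel '[{"dp":[0.4,1,0],"turn":[0,0,0],"jaw":1},{"dp":[0.4,1,0],"turn":[0,0,0],"jaw":1},{"dp":[0.4,1,0],"turn":[0,0,0],"jaw":1}]'
python3 -m handwheel '[{"dp":[0.4,1,0],"turn":[0,0,0],"jaw":1},{"dp":[0.4,1,0],"turn":[0,0,0],"jaw":1},{"dp":[0.4,1,0],"turn":[0,0,0],"jaw":1}]'
python3 -c "from bench import arm; s=arm.read_state(); print(s['joints'])"
```

```text
time_s: 1.05
tool_pos: [0.1761, -0.4294, 0.405]
tcp_rot: [[0.969, 0.247, 0.0], [0.247, -0.969, 0.002], [0.001, -0.001, -1.0]]
wrist_force: [0.1, -0.2, -0.8]
opening: 0.0853
grasp_force: 0.0
time_s: 1.35
tool_pos: [0.2157, -0.3297, 0.405]
tcp_rot: [[0.969, 0.248, 0.0], [0.248, -0.969, 0.001], [0.0, -0.001, -1.0]]
wrist_force: [-0.4, -0.1, 0.4]
opening: 0.0857
grasp_force: 0.0
time_s: 1.65
tool_pos: [0.2555, -0.2301, 0.4049]
tcp_rot: [[0.969, 0.248, 0.0], [0.248, -0.969, 0.0], [0.001, -0.0, -1.0]]
wrist_force: [-0.6, 0.4, -0.8]
opening: 0.0859
grasp_force: 0.0
[-1.08201761e+00  7.24751309e-03  1.78693338e+00  5.39649052e-04
  1.34745048e+00  2.37692218e-01]
```

```bash
python3 -m handwheel '[{"dp":[0.4,1,0],"turn":[0,0,0],"jaw":1},{"dp":[0.4,1,0],"turn":[0,0,0],"jaw":1},{"dp":[0.4,1,0],"turn":[0,0,0],"jaw":1}]' >/dev/null
python3 -m handwheel '[{"dp":[0.4,1,0],"turn":[0,0,0],"jaw":1},{"dp":[0.4,1,0],"turn":[0,0,0],"jaw":1},{"dp":[0.4,1,0],"turn":[0,0,0],"jaw":1}]' >/dev/null
python3 -m handwheel '[{"dp":[0.4,1,0],"turn":[0,0,0],"jaw":1},{"dp":[0.4,1,0],"turn":[0,0,0],"jaw":1},{"dp":[0.4,1,0],"turn":[0,0,0],"jaw":1}]' >/dev/null
python3 -m handwheel '[{"dp":[0.4,1,0],"turn":[0,0,0],"jaw":1},{"dp":[0.4,1,0],"turn":[0,0,0],"jaw":1},{"dp":[0.4,1,0],"turn":[0,0,0],"jaw":1}]' >/dev/null
python3 -m handwheel '[{"dp":[0.4,1,0],"turn":[0,0,0],"jaw":1},{"dp":[0.4,1,0],"turn":[0,0,0],"jaw":1},{"dp":[0.4,1,0],"turn":[0,0,0],"jaw":1},{"dp":[0.4,1,0],"turn":[0,0,0],"jaw":1}]'
python3 - <<'E'
from h import *
Pt,Ps=np.load("pics/top0.npy"),np.load("pics/side0.npy")
P=cam("wrist"); im=arm.grab_frame("wrist"); cv2.imwrite("pics/w1.png",im); np.save("pics/w1.npy",P)
print(arm.read_state()["joints"])
for nm in("nut_grip","wrench_grip"): print(nm,[(d["location"],round(d["score"],2)) for d in arm.spot_point("wrist",nm)])
n=arm.spot_point("wrist","nut_grip"); w=arm.spot_point("wrist","wrench_grip")
if n: print(onz(P,n[0]["location"],.078),tri([Pt,Ps,P],[(101.5,199.5),(144.6,242),n[0]["location"]]))
if w: print(onz(P,w[0]["location"],.036),tri([Pt,Ps,P],[(116,248.8),(178.6,275.7),w[0]["location"]]))
cv2.imwrite("pics/w1b.png",cv2.resize(im,(800,600),interpolation=2))
E
```

```text
time_s: 3.25
tool_pos: [0.4561, 0.2663, 0.404]
tcp_rot: [[0.969, 0.246, -0.001], [0.246, -0.969, -0.001], [-0.001, 0.001, -1.0]]
wrist_force: [0.4, -1.1, 0.0]
opening: 0.0854
grasp_force: 0.0
[ 3.03187130e-01  3.41407596e-01  1.36003491e+00 -6.50992190e-04
  1.44111502e+00  1.62685874e+00]
nut_grip [([270.0, 140.5], 0.96)]
wrench_grip [([259.6, 216.6], 0.92)]
[0.49406798 0.26651999 0.078     ] [0.49696375 0.27030039 0.08001445]
[0.40092813 0.25355617 0.036     ] [0.39855931 0.25295581 0.03663433]
```

View pics/w1b.png

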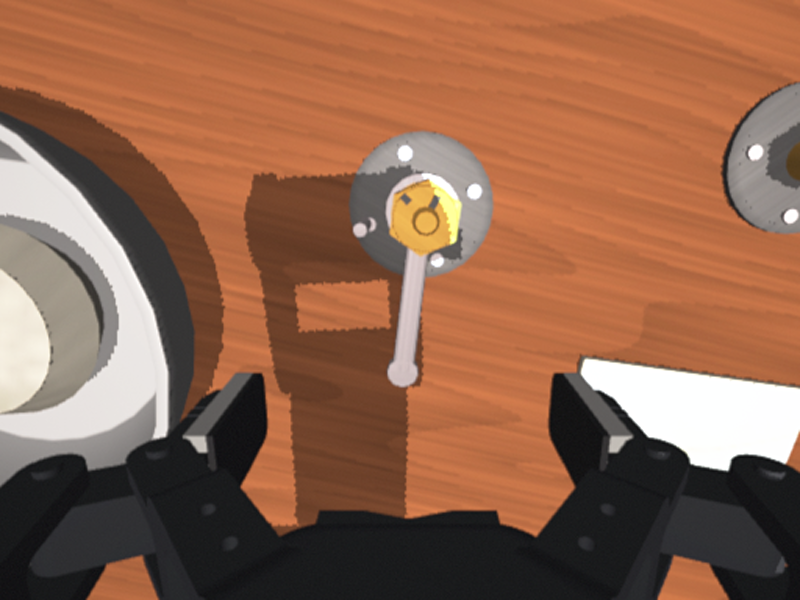

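The wrist view shows the target nut at (425,215) in the enlarged picture. The rib and pointer are dark marks near (405,200) and (434,203), the wrench handle runs down to the eye at (402,373), and the stop pin is at (362,229). I'll go closer to measure axis and hex angle.

```bash
python3 -m handwheel '[{"dp":[0.2,0.02,-0.4],"turn":[0,0,0],"jaw":1},{"dp":[0.4,0.03,-0.8],"turn":[0,0,0],"jaw":1},{"dp":[0.4,0.03,-0.8],"turn":[0,0,0],"jaw":1},{"dp":[0.4,0.03,-0.8],"turn":[0,0,0],"jaw":1}]'
python3 - <<'E'
from h import *
P1=np.load("pics/w1.npy")
P=cam("wrist"); im=arm.grab_frame("wrist"); cv2.imwrite("pics/w2.png",im); np.save("pics/w2.npy",P)
n=arm.spot_point("wrist","nut_grip"); w=arm.spot_point("wrist","wrench_grip")
for d in n+w: print(d)
if n: u=n[0]["location"]; print(onz(P,u,.078),tri([P1,P],[(270,140.5),u]))
if w: u=w[0]["location"]; print(onz(P,u,.036),tri([P1,P],[(259.6,216.6),u]))
m=arm.masks_of("wrist","coupling_nut")
for d in m: print(d["score"],d["extent"])
np.save("pics/m2.npy",m[0]["region"])
x,y=map(int,proj(P,np.array([.496,.268,.088]))); print(x,y)
c=im[y-50:y+70,x-80:x+80]; cv2.imwrite("pics/c2.png",cv2.resize(c,(800,600),interpolation=2))
E
```

```text
time_s: 3.9
tool_pos: [0.4949, 0.2692, 0.3253]
tcp_rot: [[0.97, 0.244, -0.001], [0.244, -0.97, -0.0], [-0.001, 0.0, -1.0]]
wrist_force: [-0.3, 0.7, 1.0]
opening: 0.0854
grasp_force: 0.0
{'location': [264.1, 198.6], 'score': 0.6}
{'location': [254.3, 283.6], 'score': 0.64}
[0.49788447 0.26737531 0.078     ] [0.4921689  0.26555573 0.0584429 ]
[0.40031272 0.25184383 0.036     ] [0.40223481 0.25306076 0.03927455]
0.97 [236.0, 168.5, 60.9, 66.3]
262 204
```

View pics/c2.png

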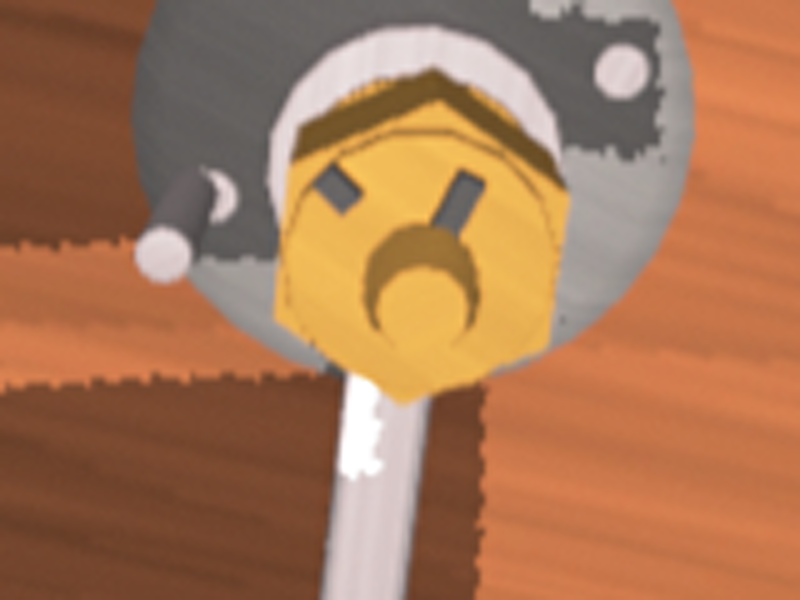

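The enlarged crop shows the hex top corners at about (437,97), (568,190), (552,345), (403,405), (275,318) and (293,160). The rib is at (338,190) on the counter-clockwise side, the pointer at (460,200), and the wrench handle leaves toward the lower edge. Back-projecting the corners gives the axis and the angle.

Run:
```python
from h import *
P=np.load("pics/w2.npy")
f=lambda p:(182+p[0]/5-.4,154+p[1]/5-.4)
C=np.array([onz(P,f(p),.088) for p in [(437,97),(568,190),(552,345),(403,405),(275,318),(293,160)]])
c=C.mean(0); r=C-c; print("c",c,"radii",np.hypot(r[:,0],r[:,1]))
a=np.degrees(np.arctan2(r[:,1],r[:,0])); print(a, "corner mod60",np.degrees(np.angle(np.mean(np.exp(1j*np.radians(6*a))))/6))
for p in [(338,190),(455,210)]:
    q=onz(P,f(p),.093)-c; print(np.degrees(np.arctan2(q[1],q[0])),np.hypot(*q[:2]))
Pt,Ps=np.load("pics/top0.npy"),np.load("pics/side0.npy")
print("tri nut",tri([Pt,Ps,np.load("pics/w1.npy"),P],[(101.5,199.5),(144.6,242),(270,140.5),(264.1,198.6)]))
h=onz(P,(254.3,283.6),.036)-c; print("handle",np.degrees(np.arctan2(h[1],h[0])),np.hypot(*h[:2]))
pin=onz(P,f((163,255)),.052)-c; print("pin",pin,np.hypot(*pin[:2]),np.degrees(np.arctan2(pin[1],pin[0])))
s=arm.read_state();print(s["joints"],s["tool_pos"])
```

```text
c [0.49682701 0.26592123 0.088     ] radii [0.02305673 0.02273683 0.02346313 0.02330171 0.02314473 0.02280844]
[   8.94677747  -50.98170987 -111.80486807 -172.27866898  128.55892001
   66.37157875] corner mod60 8.136638668960083
60.60594619774654 0.015969364051909428
-15.033679575861736 0.009296934948098622
tri nut [0.49733516 0.26982063 0.07967544]
handle -171.70146363221625 0.09753553801262109
pin [-0.02182367  0.03845936 -0.036     ] 0.04421985010370907 119.57263643156887
[2.89313801e-01 4.70008137e-01 1.38768507e+00 2.38560583e-05
 1.28054300e+00 1.61209518e+00] [0.49443044 0.26977202 0.32680134]
```

The fit agrees with the text: corner radius 23.0 mm and pin radius 44.2 mm. The axis is at (0.497, 0.266) and the rib needs about 75° to reach the pointer. Starting the grip at yaw 68° keeps joint 6 in range for the whole turn.

```bash
python3 -m handwheel '[{"dp":[0.02,-0.035,0],"turn":[0,0,0.2],"jaw":1},{"dp":[0.02,-0.035,0],"turn":[0,0,0.38],"jaw":1},{"dp":[0.02,-0.035,0],"turn":[0,0,0.57],"jaw":1},{"dp":[0.02,-0.035,0],"turn":[0,0,0.7],"jaw":1}]' >/dev/null
python3 -m handwheel '[{"dp":[0,0,0],"turn":[0,0,0.19],"jaw":1},{"dp":[0,0,0],"turn":[0,0,0.38],"jaw":1},{"dp":[0,0,0],"turn":[0,0,0.5],"jaw":1},{"dp":[0,0,0],"turn":[0,0,0.5],"jaw":1},{"dp":[0,0,0],"turn":[0,0,0.5],"jaw":1}]'
python3 - <<'E'
from h import *
P=cam("wrist"); im=arm.grab_frame("wrist"); cv2.imwrite("pics/w3.png",im); np.save("pics/w3.npy",P)
s=arm.read_state(); R=np.array(s["tcp_rot"]); print(s["tool_pos"],np.degrees(np.arctan2(R[1,0],R[0,0])),s["joints"])
for z in(.088,):
  c=np.array([.4968,.2660,z]); 
  for k in range(6):
    a=np.radians(8.14+60*k); q=proj(P,c+.0231*np.array([np.cos(a),np.sin(a),0])); cv2.circle(im,(int(round(q[0])),int(round(q[1]))),1,(255,0,255),-1)
x,y=map(int,proj(P,c)); cv2.imwrite("pics/c3.png",cv2.resize(im[y-60:y+60,x-80:x+80],(800,600),interpolation=0))
E
```

```text
time_s: 5.0
tool_pos: [0.4966, 0.2664, 0.3256]
tcp_rot: [[0.374, 0.928, 0.001], [0.928, -0.374, 0.0], [0.001, 0.001, -1.0]]
wrist_force: [0.0, -1.0, -0.1]
opening: 0.0855
grasp_force: 0.0
[0.49666485 0.26634748 0.32541871] 68.0714910374485 [ 2.82212582e-01  4.72251419e-01  1.38816232e+00 -8.74281782e-06
  1.28007665e+00  6.64940058e-01]
```

View pics/c3.png

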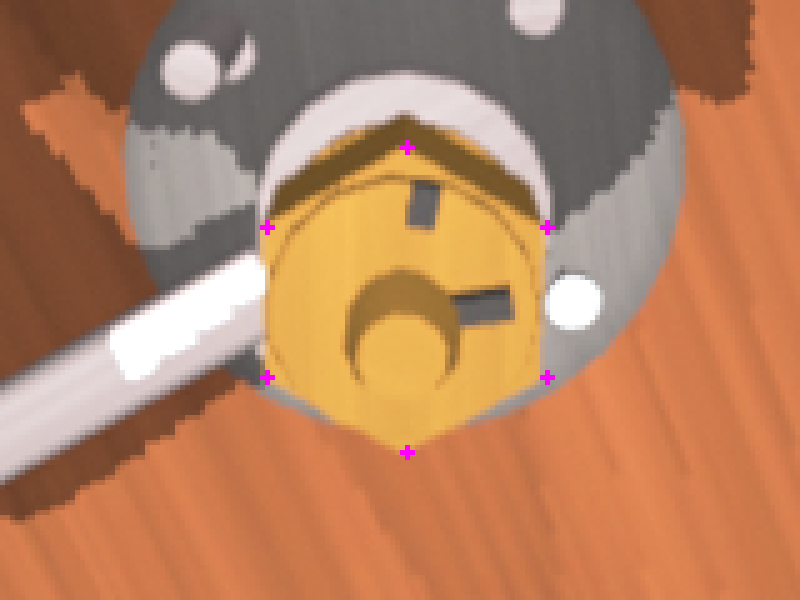

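The predicted corners (magenta) fall on the hex within a pixel, and the flats are square to the jaws. Descend and grip.

```bash
python3 -m handwheel '[{"dp":[0,0,-0.4],"turn":[0,0,0],"jaw":1},{"dp":[0,0,-0.7],"turn":[0,0,0],"jaw":1},{"dp":[0,0,-0.95],"turn":[0,0,0],"jaw":1},{"dp":[0,0,-0.95],"turn":[0,0,0],"jaw":1}]' 50
python3 -m handwheel '[{"dp":[0,0,0],"turn":[0,0,0],"jaw":0.3},{"dp":[0,0,0],"turn":[0,0,0],"jaw":0.3},{"dp":[0,0,0],"turn":[0,0,0],"jaw":0.3},{"dp":[0,0,0],"turn":[0,0,0],"jaw":0.3},{"dp":[0,0,0],"turn":[0,0,0],"jaw":0.3},{"dp":[0,0,0],"turn":[0,0,0],"jaw":0.3}]' 50
```

```text
time_s: 5.45
tool_pos: [0.4963, 0.2661, 0.2272]
tcp_rot: [[0.373, 0.928, -0.006], [0.928, -0.373, -0.002], [-0.004, -0.005, -1.0]]
wrist_force: [-0.6, 0.0, -1.0]
opening: 0.0854
grasp_force: 0.0
time_s: 6.05
tool_pos: [0.4961, 0.2668, 0.2313]
tcp_rot: [[0.372, 0.928, -0.0], [0.928, -0.372, 0.001], [0.001, -0.001, -1.0]]
wrist_force: [-7.6, 2.8, 8.4]
opening: 0.0394
grasp_force: 51.2
```

Gripped at 39.4 mm, which is the hex across flats. Turning clockwise.

```bash
python3 -m handwheel '[{"dp":[0,0,0],"turn":[0,0,-0.1],"jaw":0.3},{"dp":[0,0,0],"turn":[0,0,-0.25],"jaw":0.3},{"dp":[0,0,0],"turn":[0,0,-0.4],"jaw":0.3},{"dp":[0,0,0],"turn":[0,0,-0.55],"jaw":0.3},{"dp":[0,0,0],"turn":[0,0,-0.7],"jaw":0.3},{"dp":[0,0,0],"turn":[0,0,-0.85],"jaw":0.3},{"dp":[0,0,0],"turn":[0,0,-1],"jaw":0.3},{"dp":[0,0,0],"turn":[0,0,-1],"jaw":0.3}]' 70
python3 -c "from bench import arm; s=arm.read_state(); print(s['wrist_torque'],s['joints'])"
```

```text
time_s: 6.85
tool_pos: [0.4966, 0.2663, 0.2313]
tcp_rot: [[0.921, 0.391, 0.001], [0.391, -0.921, 0.0], [0.001, 0.0, -1.0]]
wrist_force: [-4.7, -2.2, 7.6]
opening: 0.0387
grasp_force: 69.3
[-0.22377958  0.70554302 -0.13609152] [ 2.82126970e-01  5.84920048e-01  1.50116751e+00 -1.48050356e-04
  1.05461037e+00  1.45160743e+00]
```

```bash
python3 -m handwheel '[{"dp":[0,0,0],"turn":[0,0,-0.12],"jaw":0.3},{"dp":[0,0,0],"turn":[0,0,-0.24],"jaw":0.3},{"dp":[0,0,0],"turn":[0,0,-0.36],"jaw":0.3},{"dp":[0,0,0],"turn":[0,0,-0.46],"jaw":0.3},{"dp":[0,0,0],"turn":[0,0,-0.46],"jaw":0.3}]' 70
python3 -c "from bench import arm; s=arm.read_state(); print(s['wrist_torque'])"
python3 -m handwheel '[{"dp":[0,0,0],"turn":[0,0,-0.06],"jaw":0.3},{"dp":[0,0,0],"turn":[0,0,-0.12],"jaw":0.3},{"dp":[0,0,0],"turn":[0,0,-0.12],"jaw":0.3}]' 70
python3 -c "from bench import arm; s=arm.read_state(); print(s['wrist_torque'])"
python3 -m handwheel '[{"dp":[0,0,0],"turn":[0,0,-0.06],"jaw":0.3},{"dp":[0,0,0],"turn":[0,0,-0.12],"jaw":0.3},{"dp":[0,0,0],"turn":[0,0,-0.12],"jaw":0.3}]' 70
python3 -c "from bench import arm; s=arm.read_state(); print(s['wrist_torque'])"
```

```text
time_s: 7.35
tool_pos: [0.4967, 0.266, 0.2314]
tcp_rot: [[0.999, 0.041, 0.001], [0.041, -0.999, -0.001], [0.001, 0.001, -1.0]]
wrist_force: [-4.2, -3.8, 8.4]
opening: 0.0389
grasp_force: 69.4
[-0.67512523  0.59673117 -0.11374893]
time_s: 7.65
tool_pos: [0.4967, 0.2659, 0.2313]
tcp_rot: [[0.999, -0.052, 0.001], [-0.052, -0.999, -0.001], [0.001, 0.001, -1.0]]
wrist_force: [-3.7, -4.9, 9.5]
opening: 0.0389
grasp_force: 69.5
[-0.7185079   0.62155846 -0.13637029]
time_s: 7.95
tool_pos: [0.4977, 0.2658, 0.2314]
tcp_rot: [[0.99, -0.142, 0.005], [-0.142, -0.99, -0.002], [0.005, 0.001, -1.0]]
wrist_force: [3.1, -6.8, 4.7]
opening: 0.0388
grasp_force: 95.6
[-1.19296972 -0.56176754  1.19963681]
```

Torque jumped at yaw −8°, which is the hard stop. Release, rise and check the rib.

```bash
python3 -m handwheel '[{"dp":[0,0,0],"turn":[0,0,0],"jaw":0.6},{"dp":[0,0,0],"turn":[0,0,0],"jaw":0.8},{"dp":[0,0,0],"turn":[0,0,0],"jaw":0.8},{"dp":[0,0,0.4],"turn":[0,0,0],"jaw":1},{"dp":[0,0,0.8],"turn":[0,0,0],"jaw":1},{"dp":[0,0,0.95],"turn":[0,0,0],"jaw":1},{"dp":[0,0,0.95],"turn":[0,0,0],"jaw":1},{"dp":[0,0,0.95],"turn":[0,0,0],"jaw":1}]' 70
python3 - <<'E'
from h import *
P=cam("wrist"); im=arm.grab_frame("wrist"); cv2.imwrite("pics/w4.png",im); np.save("pics/w4.npy",P)
for nm in("nut_grip","wrench_grip"): print(nm,[(d["location"],round(d["score"],2),onz(P,d["location"],.036)) for d in arm.spot_point("wrist",nm)])
x,y=map(int,proj(P,np.array([.497,.266,.088]))); 
a=cv2.resize(im[y-40:y+40,x-40:x+40],(400,400),interpolation=2); b=cv2.resize(im,(400,300)); b=np.vstack([b,np.zeros((100,400,3),np.uint8)])
cv2.imwrite("pics/c4.png",np.hstack([a,b]))
E
```

```text
time_s: 8.75
tool_pos: [0.4966, 0.2663, 0.324]
tcp_rot: [[0.99, -0.144, -0.001], [-0.144, -0.99, -0.0], [-0.001, 0.0, -1.0]]
wrist_force: [-0.3, -0.3, -0.3]
opening: 0.0859
grasp_force: 0.0
nut_grip [([263.3, 202.8], 0.87, array([0.48244919, 0.26629307, 0.036     ]))]
wrench_grip [([284.4, 281.5], 0.63, array([0.40130693, 0.25762786, 0.036     ]))]
```

View pics/c4.png

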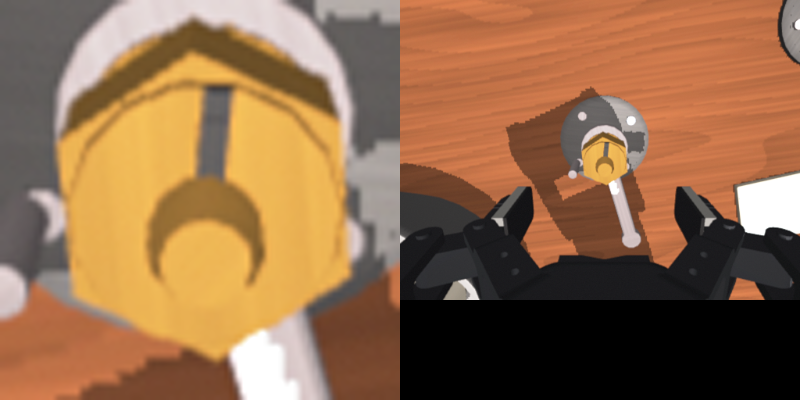

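The rib now lines up with the pointer (crop 215,130), so the nut is home. The handle is at about 186° and has to reach about 137° (pin angle plus clearance). I'll push it with closed fingers at 95 mm radius, starting on its counter-clockwise side.

```bash
python3 -m handwheel '[{"dp":[-0.4,-0.2,0],"turn":[0,0,0],"jaw":0},{"dp":[-0.8,-0.4,-0.1],"turn":[0,0,0],"jaw":0},{"dp":[-0.91,-0.44,-0.3],"turn":[0,0,0],"jaw":0},{"dp":[-0.91,-0.44,-0.3],"turn":[0,0,0],"jaw":0},{"dp":[-0.91,-0.44,-0.3],"turn":[0,0,0],"jaw":0},{"dp":[-0.91,-0.44,-0.3],"turn":[0,0,0],"jaw":0}]' 40
python3 - <<'E'
from h import *
P=cam("top"); im=arm.grab_frame("top"); Pt=P
t=arm.spot_point("top","wrench_grip")
print([(d["location"],onz(P,d["location"],.036)) for d in t])
P=cam("side"); arm.grab_frame("side"); 
print([(d["location"],onz(P,d["location"],.036)) for d in arm.spot_point("side","wrench_grip")])
for q in ((38,270),(30,230),(30,310)): print("pot",onz(Pt,q,.1))
# handle direction from w4: eye via mask
P=cam("wrist"); im=arm.grab_frame("wrist"); cv2.imwrite("pics/w5.png",im)
print([(d["location"],onz(P,d["location"],.036)) for d in arm.spot_point("wrist","wrench_grip")])
m=arm.masks_of("wrist","lock_wrench")
if m:
  o=im.copy(); o[m[0]["region"]]=o[m[0]["region"]]//2+np.array([0,127,0],np.uint8)
else: o=im
cv2.imwrite("pics/w5b.png",cv2.resize(o,(800,600)))
E
```

```text
time_s: 9.5
tool_pos: [0.4071, 0.2227, 0.2952]
tcp_rot: [[0.99, -0.144, 0.001], [-0.144, -0.99, 0.0], [0.001, -0.001, -1.0]]
wrist_force: [-0.1, -0.9, 0.7]
opening: 0.0001
grasp_force: 0.0
[([366.3, 307.9], array([ 0.26220023, -0.27265644,  0.036     ])), ([116.4, 247.9], array([0.39722747, 0.25123915, 0.036     ]))]
[([177.5, 276.5], array([0.40049686, 0.2561114 , 0.036     ])), ([369.4, 198.8], array([ 0.27140685, -0.26852224,  0.036     ]))]
pot [0.35768661 0.37896054 0.1       ]
pot [0.43572425 0.39892015 0.1       ]
pot [0.28235538 0.39025139 0.1       ]
[([221.2, 208.3], array([0.40224538, 0.25507399, 0.036     ]))]
```

View pics/w5b.png

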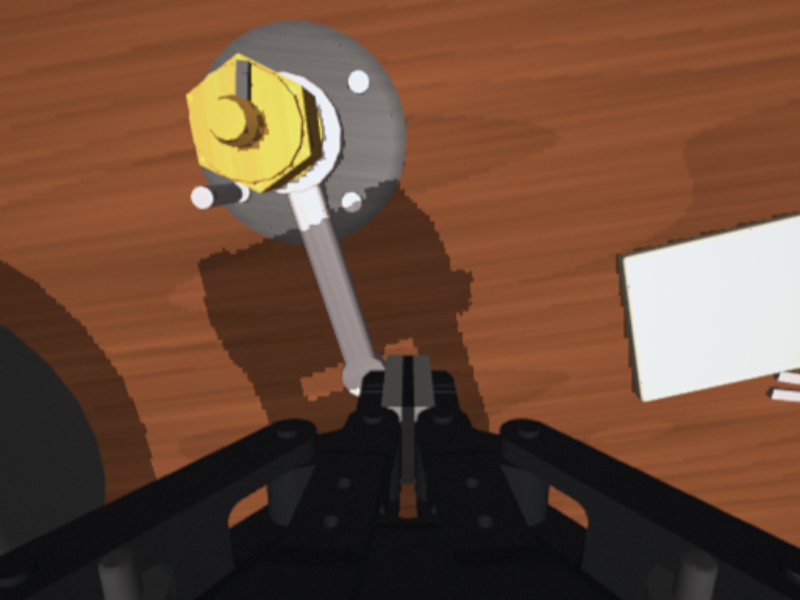

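Fingers are shut beside the handle: handle at (320–370, 200–390), nut at (240,120) still home, pin at (205,195), pot at lower left. Before the swing I'll check the pot's clearance from its height.

Run:
```python
from h import *
Pt,Ps=np.load("pics/top0.npy"),np.load("pics/side0.npy")
t=np.linspace(0,2*np.pi,73)
for z in (.06,.1,.14,.18):
    c=onz(Pt,(-39,275),z); e=onz(Pt,(38,275),z); r=np.hypot(*(c-e)[:2])
    q=np.array([proj(Ps,c+r*np.array([np.cos(a),np.sin(a),0])) for a in t])
    print(z,c,round(r,3),"near edge",e[:2],"side: right",q[q[:,0].argmax()],"top",q[q[:,1].argmin()])
```

```text
0.06 [0.34899189 0.55860363 0.06      ] 0.157 near edge [0.3456384  0.40116041] side: right [142.64888024 361.53023074] top [ 77.34517535 301.88335882]
0.1 [0.35130549 0.52803616 0.1       ] 0.15 near edge [0.34811926 0.37844562] side: right [148.48040747 341.67610524] top [ 84.6881595  285.64045802]
0.14 [0.3536191 0.4974687 0.14     ] 0.142 near edge [0.35060013 0.35573083] side: right [154.5112854  327.30524153] top [ 92.32792695 268.74106366]
0.18 [0.35593271 0.46690124 0.18      ] 0.134 near edge [0.353081   0.33301604] side: right [160.80944153 305.61876706] top [100.28284157 251.14455432]
```

The pot rim is about 0.10 m high and stays more than 30 mm from the gripper on an 85 mm arc. Descend, check, then swing.

```bash
python3 -m handwheel '[{"dp":[0.1,-0.07,-0.3],"turn":[0,0,0],"jaw":0},{"dp":[0.1,-0.07,-0.65],"turn":[0,0,0],"jaw":0},{"dp":[0.1,-0.07,-1],"turn":[0,0,0],"jaw":0},{"dp":[0.1,-0.07,-1],"turn":[0,0,0],"jaw":0},{"dp":[0.1,-0.07,-1],"turn":[0,0,0],"jaw":0}]' 40
```

```text
time_s: 10.35
tool_pos: [0.4162, 0.2154, 0.1953]
tcp_rot: [[0.99, -0.144, -0.0], [-0.144, -0.99, -0.0], [-0.0, 0.0, -1.0]]
wrist_force: [0.1, 0.1, -0.3]
opening: -0.0002
grasp_force: 0.0
```

```bash
python3 -m handwheel '[{"dp":[-0.01,0.08,-0.02],"turn":[0,0,0],"jaw":0},{"dp":[-0.02,0.17,-0.02],"turn":[0,0,0],"jaw":0},{"dp":[-0.045,0.26,-0.02],"turn":[0,0,-0.06],"jaw":0},{"dp":[-0.07,0.36,-0.02],"turn":[0,0,-0.12],"jaw":0},{"dp":[-0.08,0.46,-0.02],"turn":[0,0,-0.18],"jaw":0},{"dp":[-0.08,0.56,-0.02],"turn":[0,0,-0.25],"jaw":0},{"dp":[-0.07,0.65,-0.02],"turn":[0,0,-0.31],"jaw":0},{"dp":[-0.05,0.74,-0.02],"turn":[0,0,-0.37],"jaw":0},{"dp":[-0.02,0.82,-0.02],"turn":[0,0,-0.43],"jaw":0},{"dp":[-0.02,0.82,-0.02],"turn":[0,0,-0.45],"jaw":0}]' 40
python3 -m handwheel '[{"dp":[0.02,0.05,0],"turn":[0,0,0],"jaw":0},{"dp":[0.04,0.09,0],"turn":[0,0,0],"jaw":0},{"dp":[0.04,0.09,0],"turn":[0,0,0],"jaw":0}]'
```

```text
time_s: 11.35
tool_pos: [0.4138, 0.2985, 0.1936]
tcp_rot: [[0.879, -0.478, 0.002], [-0.478, -0.879, 0.001], [0.001, -0.001, -1.0]]
wrist_force: [-0.1, -0.9, 0.5]
opening: 0.0002
grasp_force: 0.0
time_s: 11.65
tool_pos: [0.418, 0.3067, 0.1929]
tcp_rot: [[0.879, -0.477, 0.001], [-0.477, -0.879, 0.0], [0.0, -0.001, -1.0]]
wrist_force: [-0.6, -1.0, 0.1]
opening: -0.0002
grasp_force: 0.2
```

```bash
python3 -m handwheel '[{"dp":[0.025,0.03,0],"turn":[0,0,0],"jaw":0},{"dp":[0.05,0.06,0],"turn":[0,0,0],"jaw":0},{"dp":[0.05,0.06,0],"turn":[0,0,0],"jaw":0}]'|grep -E "pos|force"
python3 -m handwheel '[{"dp":[0.02,0.025,0],"turn":[0,0,0],"jaw":0},{"dp":[0.04,0.05,0],"turn":[0,0,0],"jaw":0},{"dp":[0.04,0.05,0],"turn":[0,0,0],"jaw":0}]'|grep -E "pos|force"
python3 - <<'E'
from h import *
w=arm.grab_frame("wrist"); t=arm.grab_frame("top")[150:300,20:220]; s=arm.grab_frame("side")[200:320,90:250]
cv2.imwrite("pics/c6.png",np.hstack([cv2.resize(w,(400,400)),cv2.resize(t,(400,400),interpolation=2)]))
E
```

```text
tool_pos: [0.4208, 0.31, 0.1925]
wrist_force: [-13.2, -27.2, 18.6]
grasp_force: 14.8
tool_pos: [0.4227, 0.3122, 0.1923]
wrist_force: [-25.2, -52.6, 34.8]
grasp_force: 28.9
```

View pics/c6.png

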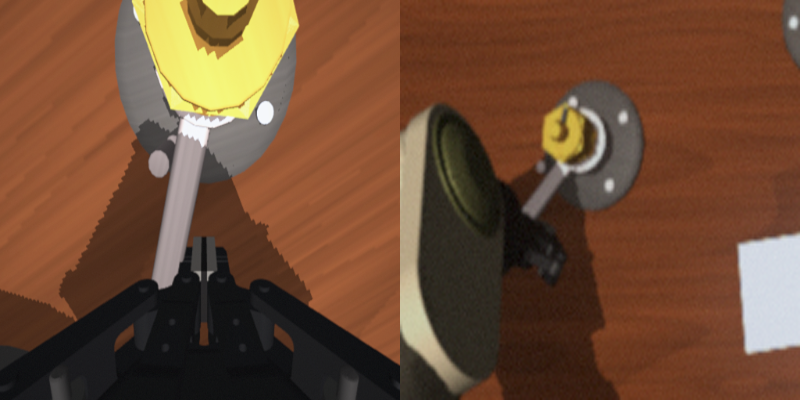

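Force climbed to 60 N with little motion, and the handle lies against the pin base (wrist view 175,142), so it is on the stop. Back off, rise and verify.

```bash
python3 -m handwheel '[{"dp":[-0.1,-0.11,0],"turn":[0,0,0],"jaw":0},{"dp":[-0.2,-0.25,0],"turn":[0,0,0],"jaw":0},{"dp":[-0.2,-0.25,0.4],"turn":[0,0,0],"jaw":0},{"dp":[-0.2,-0.25,0.8],"turn":[0,0,0],"jaw":0},{"dp":[-0.2,-0.25,1],"turn":[0,0,0],"jaw":0},{"dp":[-0.2,-0.25,1],"turn":[0,0,0],"jaw":0},{"dp":[-0.2,-0.25,1],"turn":[0,0,0],"jaw":0}]'
python3 - <<'E'
from h import *
P=cam("wrist"); w=arm.grab_frame("wrist"); cv2.imwrite("pics/w7.png",w)
for d in arm.spot_point("wrist","wrench_grip"):
    q=onz(P,d["location"],.036)-[.4968,.266,.036]; print(d["score"],np.degrees(np.arctan2(q[1],q[0])),np.hypot(*q[:2]))
x,y=map(int,proj(P,np.array([.46,.29,.05]))); x=min(max(x,100),412);y=min(max(y,75),309)
cv2.imwrite("pics/c7.png",cv2.resize(w[y-75:y+75,x-100:x+100],(800,600),interpolation=2))
E
```

```text
time_s: 13.1
tool_pos: [0.4068, 0.2923, 0.2925]
tcp_rot: [[0.878, -0.478, 0.0], [-0.478, -0.878, 0.0], [-0.0, -0.0, -1.0]]
wrist_force: [-0.6, 0.0, 0.0]
opening: -0.0003
grasp_force: 0.0
0.78 136.12612248537755 0.09615960322349144
```

View pics/c7.png

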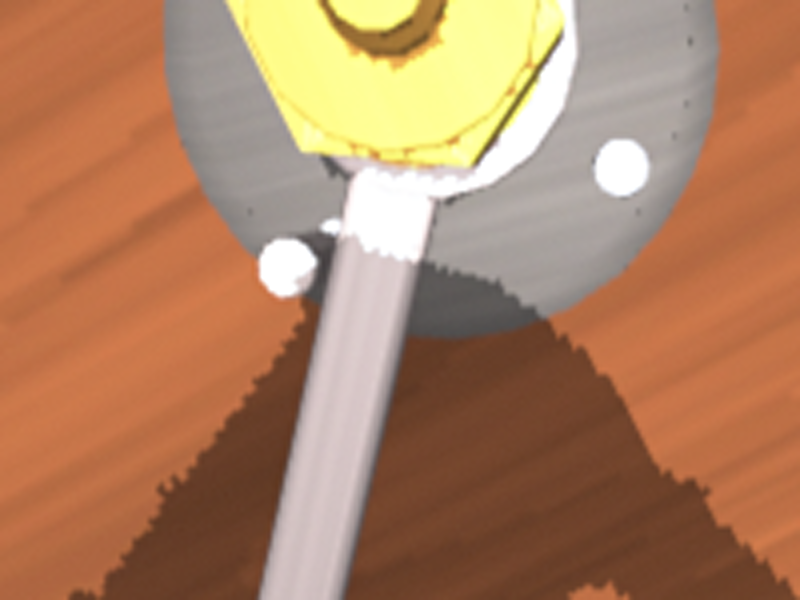

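The handle lies against the pin (crop 330,260). Its measured angle is 136.1°, against 136.8° expected at the stop, and the robot is clear of everything.

```bash
python3 -c "from bench import arm; print(arm.job_done())"
```

```text
the job is handed in; nothing more can be done
None
```

I turned the coupling nut clockwise to its stop (rib lined up with the pointer), then pushed the wrench clockwise against its pin, let go, and handed the job in with the robot clear at 13 s; the one doubt is the wrist force of about 68 N against the pin, under the 120 N limit but from finger contact as far as I could tell.

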